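Take the brown abrasive roll off its leaning spindle

TASK

First put the wooden offcut that lies on the green mat into the grey scrap bin. Then slide the red-brown abrasive roll off its leaning spindle and set it down gently, without dropping it, standing on end and wholly on the mat, and let go. Leave the blue roll on its spindle and the brush, glue bottle and tin where they are.

Things in the scene. Friction and masses are not known exactly. Their poses are not given: they have to be found in the camera images.
- stand: fixed roll stand with two leaning steel spindles and a light bar over them. Origin: on the bench under the middle between the spindles; z up. Its plywood foot is 130 mm (x, from -60 to +70) by 330 mm (y), 16 mm thick. At yaw 0 the spindles lean towards -x, the robot; the stand is turned up to 0.2 rad either way
- spindle_a (a point): foot of the spindle at the stand's +y side: centre of the upper face of its 68 mm diameter flange, on the spindle's axis, at 0, +62, 50 mm in the stand's frame. The spindle is 30 mm in diameter, rises 70 mm from the flange and leans 30 degrees from vertical towards the stand's -x (axis -0.5, 0, 0.866 in the stand's frame). This point's axes are the stand's, not tilted
- spindle_b (a point): the same for the like spindle at the stand's -y side, at 0, -62, 50 mm in the stand's frame
- light_bar (a point): middle of the aluminium light bar over the spindles, at 12, 0, 205 mm in the stand's frame: 36 mm diameter, 340 mm long along the stand's y, on two 16 mm diameter posts at y = +/-150 mm. It is in the way of a gripper that comes straight down on a roll; one tilted in line with the spindle passes in front of it
- brown_roll: loose roll of red-brown abrasive strip on a cardboard core: a ring of 64 mm outer diameter, 60 mm long, with a 38 mm bore right through, 0.11 to 0.23 kg. Origin: centre of the end that sits on the flange; z along its axis, to the other end. It starts on either spindle, against the flange, free to slide off along it (4 mm play all round); 10 mm of spindle stands out beyond it
- brown_roll_mid (a point): middle of the red-brown roll on its axis, 30 mm from either end
- blue_roll: loose roll of blue abrasive strip, same size, on the other spindle; to be left there. Origin and axes as for the brown roll
- mat: green mat, 160 x 160 x 6 mm, fixed flat on the bench. Origin: centre of its underside; x and y along its edges
- offcut: loose light-wood offcut lying on the mat, 110 mm (x) x 38 mm (y) x 28 mm (z), 0.05 to 0.1 kg. Origin: centre of its underside
- offcut_mid (a point): middle of the offcut
- bin: grey open scrap bin, fixed on the bench, outside 200 mm (x) x 160 mm (y) x 110 mm high, walls and floor 5 mm. Origin: centre of its underside
- brush: wooden-handled brush lying on the bench between robot and stand (bystander). Origin near its middle
- glue: yellow glue bottle with red cap, 60 mm diameter, 150 mm high, standing beside or behind the stand's end (bystander). Origin: centre of its underside
- tin: closed steel tin, 72 mm diameter, 90 mm high, standing at the other end of the stand (bystander). Origin: centre of its underside
There are look-alikes about, which are no part of the job. What is shaped like the offcut but black or pink is not meant.

How it is judged (in metres and radians):
On the way, in this order (a step that is already met when the one before it is completed fails the run):
1. the offcut lies inside the bin, let go (x of offcut_mid in the frame of bin between -0.095 and 0.095 m and y of offcut_mid in the frame of bin between -0.075 and 0.075 m and z of offcut_mid in the frame of bin below 0.095 m and contact force between offcut and the fingers below 0.1 N), for 0.2 s.
2. the brown roll has been slid off its spindle and is held in the fingers, clear of the stand (distance between brown_roll and spindle_a above 0.075 m and distance between brown_roll and spindle_b above 0.075 m and contact force between brown_roll and the fingers above 0.5 N and contact force between brown_roll and stand below 0.1 N), for 0.1 s.
At the end, for the whole second after the job is handed in: The offcut lies inside the bin (its middle within the walls and below the rim); the brown roll stands on end, within 0.1 rad, on the mat with its whole circle on it (its axis within 50 mm of the mat's centre along both edges), both at rest (x of offcut_mid in the frame of bin between -0.095 and 0.095 m and y of offcut_mid in the frame of bin between -0.075 and 0.075 m and z of offcut_mid in the frame of bin below 0.095 m and x of brown_roll_mid in the frame of mat between -0.05 and 0.05 m and y of brown_roll_mid in the frame of mat between -0.05 and 0.05 m and (angle between brown_roll's own z axis and vertical below 0.1 rad or angle between brown_roll's own z axis and vertical above 3.04 rad) and height (world z) of brown_roll_mid between 0.03 and 0.041 m and linear speed of each of brown_roll, offcut below 0.02 m/s); the robot touches nothing.
It fails at once if the brown roll is dropped or thrown (moving faster than 0.5 m/s out of the fingers) (contact force between brown_roll and the fingers below 0.05 N and linear speed of brown_roll above 0.5 m/s).
It fails at once if the blue roll is moved more than 30 mm (distance of blue_roll from where it was at the start of the episode above 0.03 m).
It fails at once if the brush, glue bottle or tin is moved more than 30 mm (distance of any of brush, glue, tin from where it was at the start of the episode above 0.03 m).
It also fails if it takes over 61 s, if anything falls off the work surface, if the arm or the gripper's body presses on something with over 40 N, if the wrist force passes 120 N, or if a joint passes its speed limit or range.

ROBOT

A 6-joint arm with a two-finger parallel gripper is mounted at the origin on the work surface. World frame = base frame: x ahead of the robot, y to its left, z up, the work surface at z = 0. Lengths are in m, angles in degrees, forces in N, time in s.
With the tool pointing down it reaches from about 0.3 to 0.75 m from the base axis. Payload 8.5 kg.
Tool frame: the origin (TCP) lies midway between the tips of the shut fingers; the grasp point (between the pads) lies 19 mm behind it; z points along the fingers, y is the line along which they close (so a half turn about z gives the same grasp; the last joint's range is limited). The gripper opens to 85 mm and grips with 20 to 120 N. Pads are 22 mm wide; open, the fingers measure 114 mm over their backs; the gripper's body (76 mm by 85 mm) begins 54 mm behind the grasp point. The pads swing forward as they close: fully open they stand 13 mm farther back than shut.
Start: joints at [-87.852, 21.807, 74.336, -0, 83.858, -12.336], TCP at [0.138, -0.533, 0.231] pointing down, gripper open.
Joint ranges: [-178.18, 178.18], [-50.72, 133.34], [12.68, 142.11], [-81.47, 261.47], [9.98, 163.14], [-165.26, 165.26]. Speed limits (degrees/s): [136.94, 136.94, 180, 180, 180, 180].

INTERFACE

Orientations are given as a 3x3 rotation matrix whose columns are the frame's x, y, z axes.
In Python, from rig import env gives the robot as it stands. The module is installed in compiled form; this text tells all that it offers.
- The arm moves only by the tool jog_arm, never from a script. Its argument "targets" is a list of rows, each a list of 6 numbers: the shift along the tool's x, y, z in cm, then the turn, a rotation vector about the tool's x, y, z in degrees. A call has 1 to 8 rows; each row is the pose to reach, as a shift and turn from the pose commanded when the call began, along the tool's axes at that moment; what a row does not reach only later rows make up. A row lasts 1/12 s, in which the tool goes at most 41.7 mm and 7.16 degrees, less where a joint would pass 70% of its speed; a pose out of reach is approached as far as the arm can. A call with a gripper value outside its range is refused whole. "hand" is the opening, from 0 (shut) to 1 (fully open), set as the call begins (left out, the last holds). The fingers move at their own pace and stop on an object; "newtons" is the grip in N (left out, the last holds). Time passes only in rows, so rows that repeat a pose let the fingers close. It gives the time, the measured TCP pose, the force, the opening and the grip force at its end, in the units of the state.
- env.observe(): the state, without advancing time (a new reading comes with each control period).
- env.get_image(name): name is "side" or "top"; returns a dict with "frame" (400x640x3 uint8, red, green, blue), "depth" (400x640 float32, m along the optical axis (not along the pixel's ray), 0 where there is no reading), "fovy" (degrees; the focal length in pixels is half the picture's height over the tangent of half this angle, whatever the lens; pixels are square), "cx", "cy" (the principal point, pixels), "k1" (the pictures are not rectified: a ray, as slopes to the right and down, at radius r is drawn at 1 + k1 r^2 times it, then the intrinsics apply), "cam_to_world" (4x4, takes a point from camera to world coordinates). Camera axes: x right, y down, z forward; pixel columns grow to the right and rows downward; lengths in m; the calibration is good to about 2 mm. A picture is of the moment at which its call begins.
- env.close_job(): hands the job in; it is judged then, once.
Trained networks look in the newest picture that a camera, given by its name, has taken for a name from the list of things; names that differ only in an ending like _2 or _b are one class to them, and where a whole thing is asked for, a point or a joint stands for the part that bears it (a point fixed in the world has none). Each returns a list of dicts, best first, with "score" (0 to 1); they miss things now and then, are a little off and sometimes report something else, mostly with a low value. They report only what shows in the picture. A call takes as long as a camera call. They do not tell look-alikes from the thing itself.
- env.regions_of(camera, target): "pixels" (400x640 bool, what is visible of it) and "point" ([row, column] in pixels, amid what is visible of it).
The state is a dict: "time_s": time; "q": joint angles; "qvel": joint speeds; "joint_efforts": joint torques, N m; "position": TCP position; "tool_rot": TCP orientation; "ft_force": force on the tool from outside, world axes, zero at the start; "wrist_torque": the same for the moment, N m; "grip_width": finger opening in m; "gripper_force": force on a finger pad.
Only numpy, scipy, OpenCV 4.12 (cv2) and the standard library are available. Lean on these libraries where they do the work, as an engineer would, in place of code of your own. Each camera call takes 0.05 s, during which the arm holds its last target. There are 200 camera calls.

## Working session

There is one attempt and no reset: what is moved stays moved. The work goes in short steps, Python scripts to look and compute and a tool call to move; the robot and the scene stay as the last step left them, time stands still between calls to the robot, and variables do not carry over. Pictures are saved under pics/ and viewed, at most 10 in all, crops included, and the job is handed in when it is done.

Besides the shell and the picture viewer there is one more tool, called as name(argument=value, ...) on one line, values as JSON. jog_arm: Moves the arm, as the interface text tells. Its arguments: {"type":"object","properties":{"targets":{"type":"array","items":{"type":"array","items":{"type":"number"}}},"hand":{"type":"number"},"newtons":{"type":"number"}},"required":["targets"]}

```bash
mkdir -p pics; cat > h.py <<'E'
import numpy as np, cv2
from rig import env
def cloud(im):
    d=im["depth"];h,w=d.shape;f=h/2/np.tan(np.radians(im["fovy"])/2)
    u,v=np.meshgrid(np.arange(w),np.arange(h))
    p=np.stack([u,v],-1).reshape(-1,1,2).astype(np.float64)
    K=np.array([[f,0,im["cx"]],[0,f,im["cy"]],[0,0,1.]])
    s=cv2.undistortPoints(p,K,np.array([im["k1"],0,0,0.])).reshape(h,w,2)
    P=np.dstack([s*d[...,None],d]);T=np.array(im["cam_to_world"])
    W=P@T[:3,:3].T+T[:3,3];W[d==0]=np.nan
    return W
def save(n,im): cv2.imwrite("pics/"+n+".png",im["frame"][...,::-1])
E
python3 - <<'E'
from h import *
import pickle
o={}
for c in ("top","side"):
    im=env.get_image(c);save(c+"0",im);W=cloud(im);o[c]=(im,W)
    print(c,np.array(im["cam_to_world"]).round(2).tolist(),im["fovy"],im["k1"])
    for t in ("offcut","bin","mat","brown_roll","blue_roll","stand","light_bar","brush","glue","tin"):
        for r in env.regions_of(c,t)[:3]:
            m=r["pixels"];p=W[m];p=p[~np.isnan(p[:,0])]
            print(t,round(r["score"],2),np.round(r["point"]),m.sum(),np.median(p,0).round(3) if len(p) else None, np.percentile(p,[3,97],axis=0).round(3).tolist() if len(p) else None, im["frame"][m].mean(0).round())
pickle.dump(o,open("o.pkl","wb"))
print(env.observe()["time_s"])
E
```

```text
top [[-0.03, -1.0, 0.05, 0.42], [-1.0, 0.03, 0.0, -0.09], [-0.0, -0.05, -1.0, 1.53], [0.0, 0.0, 0.0, 1.0]] 42.29419296831669 -0.10515257121624141
offcut 0.92 [277. 390.] 523 [ 0.275 -0.314  0.028] [[0.246, -0.367, 0.009], [0.304, -0.267, 0.034]] [248. 162. 194.]
offcut 0.87 [241. 458.] 504 [ 0.387 -0.515  0.027] [[0.35, -0.562, 0.011], [0.421, -0.47, 0.034]] [241. 156. 188.]
offcut 0.69 [223. 390.] 503 [ 0.439 -0.31   0.034] [[0.413, -0.36, 0.021], [0.466, -0.26, 0.04]] [223. 190. 128.]
bin 0.89 [226. 161.] 4547 [0.438 0.357 0.009] [[0.344, 0.255, -0.001], [0.534, 0.422, 0.111]] [119. 125. 127.]
mat 0.65 [215. 396.] 2241 [ 0.471 -0.34   0.006] [[0.383, -0.407, -0.001], [0.533, -0.26, 0.012]] [ 47. 108.  82.]
mat 0.55 [135. 281.] 4452 [ 0.692 -0.007  0.022] [[0.634, -0.167, 0.01], [0.721, 0.151, 0.224]] [200. 187. 162.]
brown_roll 0.86 [140. 259.] 422 [0.676 0.049 0.094] [[0.639, 0.024, 0.058], [0.709, 0.083, 0.115]] [123.  77.  50.]
blue_roll 0.93 [140. 301.] 449 [ 0.67  -0.071  0.095] [[0.634, -0.099, 0.061], [0.706, -0.042, 0.114]] [ 79.  94. 130.]
stand 0.97 [135. 284.] 4472 [ 0.6
[... 1588 characters left out ...]
] [196. 176. 142.]
light_bar 0.68 [193. 412.] 3774 [ 0.696 -0.08   0.023] [[0.635, -0.177, 0.004], [0.756, 0.145, 0.223]] [197. 178. 144.]
brush 0.71 [218. 298.] 527 [ 0.381 -0.013  0.018] [[0.362, -0.12, 0.006], [0.41, 0.067, 0.022]] [190. 171. 148.]
brush 0.57 [314. 341.] 3018 [ 0.473 -0.357  0.006] [[0.383, -0.414, 0.002], [0.535, -0.263, 0.009]] [24. 91. 60.]
glue 0.85 [269. 423.] 1094 [ 0.671 -0.304  0.082] [[0.65, -0.315, 0.007], [0.7, -0.278, 0.149]] [239. 195.  83.]
glue 0.6 [149. 374.] 621 [0.648 0.253 0.062] [[0.618, 0.241, 0.007], [0.682, 0.298, 0.092]] [224. 219. 216.]
tin 0.65 [146. 377.] 624 [0.649 0.253 0.062] [[0.619, 0.241, 0.006], [0.683, 0.299, 0.092]] [224. 219. 216.]
1.1
```

View pics/top0.png

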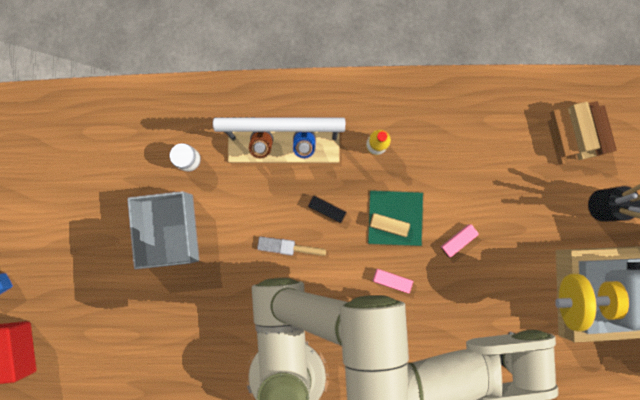

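View pics/side0.png

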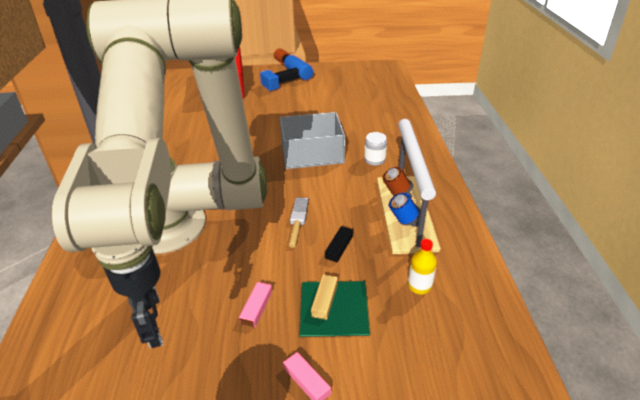

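The top view shows the wooden offcut at (223,390) on the mat (217,396), the brown roll at (140,259) on the +y spindle, the blue roll at (145,304) and the bin at (230,163). The side view agrees: offcut (293,325), brown roll (180,397). Next I'll fit the poses precisely.

```bash
cat > fit.py <<'E'
from h import *
import pickle
o=pickle.load(open("o.pkl","rb"))
def pts(c,lo,hi,col=None):
    im,W=o[c]
    m=np.all((W>lo)&(W<hi),-1)
    if col is not None: m&=col(im["frame"].astype(int))
    return W[m]
wood=lambda f:(f[...,0]>170)&(f[...,0]-f[...,2]>50)&(f[...,1]>130)
green=lambda f:(f[...,1]>f[...,0]+25)
def rect(p): 
    (c,s,a)=cv2.minAreaRect((p[:,:2]*1000).astype(np.float32)); return np.round(c,1),np.round(s,1),round(a,1)
for c in ("top","side"):
    p=pts(c,[.38,-.40,.026],[.50,-.23,.05],wood); print(c,"offcut",len(p),rect(p),np.median(p[:,2]).round(4))
    p=pts(c,[.35,-.45,-.005],[.57,-.22,.015],green); print("mat",rect(p),np.median(p[:,2]).round(4))
    p=pts(c,[.55,-.25,.195],[.8,.25,.24]); q=p[:,:2]; m=q.mean(0);v=np.linalg.svd(q-m)[2][0]; v=v*np.sign(v[1])
    t=(q-m)@v; ctr=m+v*(t.min()+t.max())/2; print("bar",ctr.round(4),"yaw",np.arctan2(-v[0],v[1]).round(3),"len",np.ptp(t).round(3),"zmax",np.percentile(p[:,2],98).round(4),rect(p))
    p=pts(c,[.55,-.25,.011],[.8,.25,.022],wood); print("foot",rect(p),np.median(p[:,2]).round(4))
    p=pts(c,[.3,.2,.09],[.6,.5,.12]); print("bin",rect(p),np.median(p[:,2]).round(4))
    br=lambda f:(f[...,0]>f[...,2]+30)&(f[...,0]<200)
    p=pts(c,[.6,.0,.05],[.73,.12,.15],br); print("brown",len(p),np.percentile(p,[2,50,98],axis=0).round(3).tolist())
    # roll end faces: fit plane-ish
s=env.observe(); print(s["position"],s["tool_rot"],s["q"])
E
python3 fit.py
```

```text
top offcut 467 (array([ 438.3, -311.8]), array([108.6,  37.6]), 72.4) 0.0337
mat (array([ 458.2, -333.6]), array([158. , 156.6]), 86.2) 0.0059
bar [ 0.701  -0.0072] yaw -0.031 len 0.34 zmax 0.2264 (array([702.9,  -7.2]), array([340.,  35.]), 88.2)
foot (array([636.8,  -6.6]), array([329.7, 170.9]), 88.2) 0.016
bin (array([438.5, 340.8]), array([200.6, 164.6]), 4.7) 0.1074
brown 420 [[0.637, 0.024, 0.057], [0.675, 0.05, 0.094], [0.71, 0.084, 0.116]]
side offcut 611 (array([ 438.9, -313.6]), array([112.5,  38.3]), 72.2) 0.0328
mat (array([ 459.4, -335.7]), array([162.5, 157.5]), 86.2) 0.0056
bar [ 0.7022 -0.0105] yaw -0.027 len 0.346 zmax 0.224 (array([706.3, -10.6]), array([346.1,  36.3]), 88.3)
foot (array([699.3, -10.2]), array([333.9, 131.8]), 88.3) 0.0152
bin (array([440.5, 338.8]), array([200.1, 173.5]), 4.8) 0.1024
brown 475 [[0.64, 0.02, 0.054], [0.678, 0.031, 0.086], [0.719, 0.078, 0.114]]
[ 0.1375816  -0.53249979  0.23133115] [[ 9.68212015e-01  2.50130954e-01  8.96234493e-06]
 [ 2.50130954e-01 -9.68212015e-01 -3.44593946e-06]
 [ 7.81551392e-06  5.57815987e-06 -1.00000000e+00]] [-8.78494315e+01  2.18064853e+01  7.43345184e+01  5.08652908e-04
  8.38587797e+01 -1.23347474e+01]
```

```bash
cat > plan.py <<'E'
from h import *
from scipy.spatial.transform import Rotation as R
def frame(z,y):
    z=np.array(z,float);z/=np.linalg.norm(z);y=np.array(y,float);y-=z*(y@z);y/=np.linalg.norm(y)
    return np.column_stack([np.cross(y,z),y,z])
def down(deg): a=np.radians(deg);return frame([0,0,-1],[np.cos(a),np.sin(a),0])
def go(*targets):  # (pos, rot) -> tool-frame row from the first/current pose, chained
    s=env.observe();p,r=np.array(s["position"]),np.array(s["tool_rot"])
    print("t",round(s["time_s"],2),"pos",p.round(4),"w",round(s["grip_width"],4),"F",np.round(s["ft_force"],1),"grip",np.round(s["gripper_force"],1))
    for P,Q in targets:
        d=r.T@(np.array(P)-p)*100;w=R.from_matrix(r.T@Q).as_rotvec(degrees=True)
        print(d.round(2),w.round(1),"rows>=",np.ceil(max(np.linalg.norm(d)/4.17,np.linalg.norm(w)/7.16)))
        p,r=np.array(P),Q
OFF=[.4386,-.3127];DO=down(-17.7)
E
python3 -c "
from plan import *
go((OFF+[.12],DO),(OFF+[.011],DO))"
```

```text
t 1.1 pos [ 0.1376 -0.5325  0.2313] w 0.085 F [ 0.2  1.  -0.7] grip 0.0
[ 34.64 -13.75  11.13] [  0.   -0.  -57.8] rows>= 10.0
[ 0.   0.  10.9] [0. 0. 0.] rows>= 3.0
```

jog_arm(targets=[[34.6,-13.7,11.1,0,0,-57.8],[34.6,-13.7,11.1,0,0,-57.8],[34.6,-13.7,11.1,0,0,-57.8],[34.6,-13.7,11.1,0,0,-57.8],[34.6,-13.7,11.1,0,0,-57.8],[34.6,-13.7,11.1,0,0,-57.8],[34.6,-13.7,11.1,0,0,-57.8],[34.6,-13.7,11.1,0,0,-57.8]], hand=1)

```text
time_s: 1.77
position: [0.3971, -0.343, 0.1357]
tool_rot: [[0.307, 0.952, 0.0], [0.952, -0.307, -0.0], [-0.0, 0.0, -1.0]]
ft_force: [0.8, -1.7, -0.2]
grip_width: 0.0852
gripper_force: 0.0
```

```bash
python3 -c "
from plan import *
go((OFF+[.12],DO),(OFF+[.011],DO))"
```

```text
t 1.77 pos [ 0.3971 -0.343   0.1357] w 0.0852 F [ 0.8 -1.7 -0.2] grip 0.0
[4.16 3.02 1.57] [ 0.   0.  -0.2] rows>= 2.0
[ 0.   0.  10.9] [0. 0. 0.] rows>= 3.0
```

jog_arm(targets=[[4.1,3.0,1.6,0,0,0],[4.1,3.0,1.6,0,0,0],[4.1,3.0,1.6,0,0,0],[4.1,3.0,1.6,0,0,0]])

```text
time_s: 2.1
position: [0.4371, -0.3147, 0.12]
tool_rot: [[0.312, 0.95, -0.0], [0.95, -0.312, -0.0], [-0.0, -0.0, -1.0]]
ft_force: [-0.2, -0.4, 0.5]
grip_width: 0.0854
gripper_force: 0.0
```

```bash
python3 -c "
from plan import *
go((OFF+[.011],DO),(OFF+[.2],DO))"
```

```text
t 2.1 pos [ 0.4371 -0.3147  0.12  ] w 0.0854 F [-0.2 -0.4  0.5] grip 0.0
[ 0.24  0.08 10.9 ] [-0.   0.  -0.5] rows>= 3.0
[  0.    0.  -18.9] [0. 0. 0.] rows>= 5.0
```

jog_arm(targets=[[0.2,0.1,4,0,0,0],[0.2,0.1,8,0,0,0],[0.2,0.1,10.2,0,0,0],[0.2,0.1,10.9,0,0,0],[0.2,0.1,10.9,0,0,0]])

```text
time_s: 2.52
position: [0.4375, -0.314, 0.0103]
tool_rot: [[0.314, 0.949, -0.002], [0.949, -0.314, 0.002], [0.001, -0.002, -1.0]]
ft_force: [0.0, 0.5, -0.4]
grip_width: 0.0852
gripper_force: 0.0
```

jog_arm(targets=[[0,0,0,0,0,0],[0,0,0,0,0,0],[0,0,0,0,0,0],[0,0,0,0,0,0],[0,0,0,0,0,0],[0,0,0,0,0,0]], hand=0, newtons=40)

```text
time_s: 3.02
position: [0.439, -0.3138, 0.0124]
tool_rot: [[0.312, 0.95, 0.002], [0.95, -0.312, -0.002], [-0.001, 0.002, -1.0]]
ft_force: [-1.3, 0.5, 7.8]
grip_width: 0.0374
gripper_force: 40.9
```

```bash
python3 -c "
from plan import *
BIN=[.4395,.340]
go((OFF+[.21],DO),(BIN+[.21],DO),(BIN+[.07],DO))"
```

```text
t 3.02 pos [ 0.439  -0.3138  0.0124] w 0.0374 F [-1.3  0.5  7.8] grip 40.9
[  0.06  -0.03 -19.76] [ 0.1  0.1 -0.5] rows>= 5.0
[ 62.21 -19.76   0.  ] [0. 0. 0.] rows>= 16.0
[ 0.  0. 14.] [0. 0. 0.] rows>= 4.0
```

Held (width 37.4 mm, as the offcut should be). Lift, then carry over.

jog_arm(targets=[[0,0,-3,0,0,0],[0,0,-7,0,0,0],[0,0,-11,0,0,0],[0,0,-15,0,0,0],[0,0,-19,0,0,0],[3,-1,-20,0,0,0],[6.5,-2,-20,0,0,0]])

```text
time_s: 3.6
position: [0.4406, -0.2465, 0.2147]
tool_rot: [[0.315, 0.949, 0.006], [0.949, -0.315, -0.006], [-0.003, 0.007, -1.0]]
ft_force: [0.7, 0.6, -0.9]
grip_width: 0.037
gripper_force: 40.5
```

jog_arm(targets=[[3.8,-1.2,0,0,0,0],[7.6,-2.4,0,0,0,0],[11.4,-3.6,0,0,0,0],[15.2,-4.8,0,0,0,0],[19,-6,0,0,0,0],[22.8,-7.2,0,0,0,0],[26.6,-8.4,0,0,0,0],[30.4,-9.6,0,0,0,0]])

```text
time_s: 4.27
position: [0.4432, 0.0755, 0.2116]
tool_rot: [[0.313, 0.95, 0.001], [0.95, -0.313, -0.0], [0.0, 0.001, -1.0]]
ft_force: [0.8, -0.5, -0.4]
grip_width: 0.0372
gripper_force: 40.5
```

```bash
python3 -c "
from plan import *
BIN=[.4395,.340]
go((BIN+[.21],DO),(BIN+[.07],DO))"
```

```text
t 4.27 pos [0.4432 0.0755 0.2116] w 0.0372 F [ 0.8 -0.5 -0.4] grip 40.5
[25.   -8.62  0.16] [ 0.1 -0.  -0.5] rows>= 7.0
[ 0.  0. 14.] [0. 0. 0.] rows>= 4.0
```

jog_arm(targets=[[3.8,-1.3,0,0,0,0],[7.6,-2.6,0,0,0,0],[11.4,-3.9,0,0,0,0],[15.2,-5.2,0,0,0,0],[19,-6.5,0,0,0,0],[22.5,-7.7,0,0,0,0],[25,-8.6,0,0,0,0],[25,-8.6,0,0,0,0]])

```text
time_s: 4.93
position: [0.4393, 0.342, 0.211]
tool_rot: [[0.308, 0.951, 0.0], [0.951, -0.308, 0.001], [0.001, -0.0, -1.0]]
ft_force: [-0.3, -0.3, -0.8]
grip_width: 0.037
gripper_force: 40.5
```

jog_arm(targets=[[0,0,4,0,0,0],[0,0,8,0,0,0],[0,0,12,0,0,0],[0,0,15,0,0,0],[0,0,15.5,0,0,0],[0,0,15.5,0,0,0]])

```text
time_s: 5.43
position: [0.4398, 0.3373, 0.0553]
tool_rot: [[0.313, 0.95, -0.003], [0.95, -0.313, -0.001], [-0.002, -0.002, -1.0]]
ft_force: [-0.4, -0.9, 0.2]
grip_width: 0.0372
gripper_force: 40.4
```

jog_arm(targets=[[0,0,0,0,0,0],[0,0,0,0,0,0],[0,0,0,0,0,0],[0,0,-2,0,0,0],[0,0,-6,0,0,0],[0,0,-10,0,0,0],[0,0,-14,0,0,0],[0,0,-18,0,0,0]], hand=0.75)

```text
time_s: 6.1
position: [0.4399, 0.3377, 0.2397]
tool_rot: [[0.313, 0.95, 0.002], [0.95, -0.313, 0.001], [0.002, 0.002, -1.0]]
ft_force: [0.9, 0.1, -0.8]
grip_width: 0.0641
gripper_force: 0.0
```

```bash
cat >> plan.py <<'E'
SY=np.array([.0305,.9995,0]);AX=np.array([-.49977,.01525,.866]);SA=np.array([.693,-.0085,0])+SY*.062+[0,0,.05]
RR=frame(-AX,-SY)
def onroll(s): return SA+AX*(s-.019)   # grasp point s above the flange
E
python3 - <<'E'
from plan import *
im=env.get_image("top");save("top1",im);W=cloud(im)
for r in env.regions_of("top","offcut"): print(round(r["score"],2),r["point"],np.nanmedian(W[r["pixels"]],0).round(3),im["frame"][r["pixels"]].mean(0).round())
print(RR.round(3),onroll(.035))
go((onroll(.15),RR),(onroll(.035),RR))
E
```

```text
0.93 [240.0, 457.4] [ 0.386 -0.517  0.027] [239. 150. 181.]
0.84 [229.4, 168.2] [0.441 0.337 0.033] [166. 139.  97.]
0.78 [209.6, 330.3] [ 0.49  -0.129  0.028] [40. 38. 38.]
0.69 [247.6, 286.2] [ 0.381 -0.003  0.018] [176. 163. 148.]
0.55 [280.5, 391.9] [ 0.275 -0.315  0.027] [245. 155. 186.]
0.43 [220.3, 396.0] [ 0.458 -0.333  0.006] [ 41. 104.  80.]
[[ 0.866 -0.031  0.5  ]
 [-0.026 -1.    -0.015]
 [ 0.5   -0.    -0.866]] [0.68689468 0.053713   0.063856  ]
t 6.2 pos [0.4421 0.3389 0.2442] w 0.064 F [ 0.4  0.2 -0.6] grip 0.0
[-21.16  26.56   8.15] [-19.1  24.8  71.8] rows>= 11.0
[ 0.  -0.  11.5] [0. 0. 0.] rows>= 3.0
```

Offcut is in the bin (229,168). Now approach the brown roll in line with its spindle.

jog_arm(targets=[[-3,3.5,1,-1.8,2.3,6.5],[-5,6.5,2,-3.5,4.6,13],[-7,9.5,3,-5.3,6.8,19.7],[-9.5,12,3.8,-7,9,26.3],[-11.5,14.5,4.5,-8.7,11.3,32.6],[-13.5,17,5.2,-10.4,13.5,39],[-15.5,19.5,6,-12.2,15.7,45.6],[-17,21.5,6.5,-13.9,18,52.2]], hand=1)

```text
time_s: 6.87
position: [0.5922, 0.1069, 0.1715]
tool_rot: [[0.876, 0.304, 0.374], [0.309, -0.95, 0.048], [0.37, 0.073, -0.926]]
ft_force: [0.4, 1.0, -0.3]
grip_width: 0.0854
gripper_force: 0.0
```

```bash
python3 -c "
from plan import *
go((onroll(.15),RR),(onroll(.035),RR))"
```

```text
t 6.87 pos [0.5922 0.1069 0.1715] w 0.0854 F [ 0.4  1.  -0.3] grip 0.0
[1.37 5.96 1.89] [-4.8  7.4 19.4] rows>= 3.0
[ 0.  -0.  11.5] [0. 0. 0.] rows>= 3.0
```

jog_arm(targets=[[0.5,2,0.6,-1.6,2.5,6.4],[1,4,1.2,-3.2,5,12.8],[1.4,6,1.9,-4.8,7.4,19.4],[1.4,6,1.9,-4.8,7.4,19.4],[1.4,6,1.9,-4.8,7.4,19.4]])

```text
time_s: 7.28
position: [0.629, 0.0575, 0.1632]
tool_rot: [[0.868, -0.023, 0.496], [-0.019, -1.0, -0.013], [0.496, 0.002, -0.868]]
ft_force: [-0.0, -1.0, -0.6]
grip_width: 0.0854
gripper_force: 0.0
```

```bash
python3 - <<'E'
from plan import *
ims=[]
for c in("top","side"):
    im=env.get_image(c);ims.append(im["frame"][100:260,180:500,::-1]);W=cloud(im)
    for r in env.regions_of(c,"brown_roll")[:1]: print(c,r["point"],np.nanpercentile(W[r["pixels"]],[3,50,97],axis=0).round(3).tolist())
cv2.imwrite("pics/a.png",cv2.resize(np.vstack(ims),None,fx=1.8,fy=1.8))
go((onroll(.15),RR),(onroll(.035),RR))
E
```

```text
top [140.6, 259.3] [[0.64, 0.025, 0.071], [0.677, 0.051, 0.097], [0.708, 0.081, 0.116]]
side [210.7, 407.9] [[0.64, -0.103, 0.049], [0.675, -0.095, 0.085], [0.708, -0.06, 0.113]]
t 7.48 pos [0.6292 0.0585 0.1637] w 0.0854 F [-0.5  0.   0.5] grip 0.0
[0.02 0.3  0.04] [-0.2  0.2  0.5] rows>= 1.0
[ 0.  -0.  11.5] [0. 0. 0.] rows>= 3.0
```

View pics/a.png

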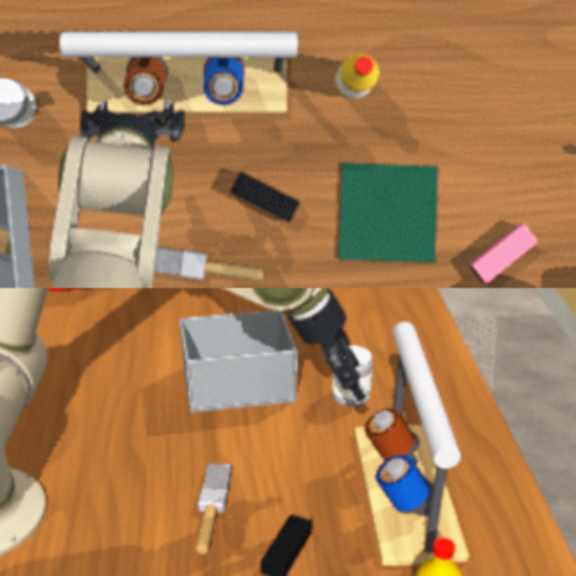

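The picture shows the gripper (133,120 in the crop) in line in front of the roll (146,80), clear of the bar. The roll hangs on its bore by the 4 mm play, so I offset by −0.4 cm in tool x.

jog_arm(targets=[[-0.2,0.3,2.5,-0.2,0.2,0.5],[-0.4,0.3,5,-0.2,0.2,0.5],[-0.4,0.3,7.5,-0.2,0.2,0.5],[-0.4,0.3,9.5,-0.2,0.2,0.5],[-0.4,0.3,11,-0.2,0.2,0.5],[-0.4,0.3,11.5,-0.2,0.2,0.5],[-0.4,0.3,11.5,-0.2,0.2,0.5]])

```text
time_s: 8.07
position: [0.6826, 0.0538, 0.0602]
tool_rot: [[0.867, -0.032, 0.498], [-0.028, -0.999, -0.016], [0.498, 0.0, -0.867]]
ft_force: [0.1, -0.3, 0.3]
grip_width: 0.0849
gripper_force: 0.0
```

jog_arm(targets=[[0,0,0,0,0,0],[0,0,0,0,0,0],[0,0,0,0,0,0],[0,0,0,0,0,0],[0,0,0,0,0,0],[0,0,0,0,0,0]], hand=0, newtons=40)

```text
time_s: 8.57
position: [0.6827, 0.0535, 0.0628]
tool_rot: [[0.865, -0.033, 0.501], [-0.029, -0.999, -0.017], [0.501, 0.0, -0.866]]
ft_force: [-4.9, 0.6, 7.5]
grip_width: 0.0645
gripper_force: 44.2
```

```bash
python3 -c "
from plan import *
go((onroll(.035),RR))"
```

```text
t 8.57 pos [0.6827 0.0535 0.0628] w 0.0645 F [-4.9  0.6  7.5] grip 44.2
[ 0.42 -0.03  0.12] [ 0.1 -0.1 -0.1] rows>= 1.0
```

Gripped at 64.5 mm, matching the 64 mm roll. Slide it off along the axis.

jog_arm(targets=[[0,0,-0.8,0,0,0],[0,0,-2.2,0,0,0],[0,0,-3.8,0,0,0],[0,0,-5.4,0,0,0],[0,0,-7,0,0,0],[0,0,-8.6,0,0,0],[0,0,-10,0,0,0],[0,0,-11,0,0,0]])

```text
time_s: 9.23
position: [0.627, 0.0552, 0.1581]
tool_rot: [[0.865, -0.033, 0.5], [-0.029, -0.999, -0.017], [0.5, 0.0, -0.866]]
ft_force: [0.2, 0.7, -1.8]
grip_width: 0.064
gripper_force: 46.2
```

```bash
cat >> plan.py <<'E'
MAT=np.array([.4588,-.3347]); DR=down(-88)
E
python3 - <<'E'
from plan import *
im=env.get_image("side");save("b",im);W=cloud(im)
for r in env.regions_of("side","brown_roll")[:2]: print(r["point"],np.nanpercentile(W[r["pixels"]],[3,50,97],axis=0).round(3).tolist())
p=env.observe()["position"]
go(([.56,p[1],.23],DR),([*MAT,.12],DR))
E
```

```text
[154.0, 383.0] [[0.6, 0.022, 0.139], [0.63, 0.033, 0.179], [0.657, 0.075, 0.209]]
t 9.33 pos [0.6276 0.0552 0.1583] w 0.0641 F [-0.6 -0.4 -2.1] grip 46.3
[-2.25  0.23 -9.59] [  1.  -30.1  -3.8] rows>= 5.0
[-11.47  38.62  11.  ] [0. 0. 0.] rows>= 11.0
```

View pics/b.png

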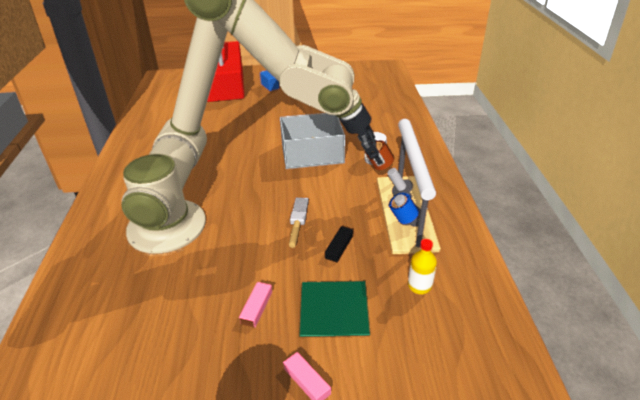

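The roll (154,383) is held clear of its now bare spindle (180,395), and the blue roll is untouched at (208,403). Next: retreat while turning upright.

jog_arm(targets=[[-0.4,0,-2,0.2,-5,-0.6],[-0.8,0.1,-4,0.4,-10,-1.3],[-1.2,0.1,-6,0.5,-15,-1.9],[-1.6,0.1,-8,0.7,-20,-2.5],[-2,0.2,-9,0.8,-25,-3.2],[-2.2,0.2,-9.6,1,-30,-3.8],[-2.2,0.2,-9.6,1,-30,-3.8]])

```text
time_s: 9.92
position: [0.5621, 0.0551, 0.2286]
tool_rot: [[0.999, 0.034, -0.003], [0.034, -0.999, -0.0], [-0.003, 0.0, -1.0]]
ft_force: [0.8, 0.0, -1.8]
grip_width: 0.0646
gripper_force: 46.3
```

```bash
python3 - <<'E'
from plan import *
go(([*MAT,.12],DR))
print(env.observe()["tool_rot"].round(3))
E
```

```text
t 9.92 pos [0.5621 0.0551 0.2286] w 0.0646 F [ 0.8  0.  -1.8] grip 46.3
[-11.63  38.6   10.91] [ 0.   0.1 -0. ] rows>= 11.0
[[ 0.999  0.034 -0.003]
 [ 0.034 -0.999 -0.   ]
 [-0.003  0.    -1.   ]]
```

jog_arm(targets=[[-0.5,1.5,0,0,0,0],[-1.3,4.5,0.5,0,0,0],[-2.3,7.5,1,0,0,0],[-3.2,10.7,1.5,0,0,0],[-4.2,14,2,0,0,0],[-5.2,17.3,2.5,0,0,0],[-6.2,20.6,3,0,0,0],[-7.2,24,4,0,0,0]])

```text
time_s: 10.58
position: [0.4967, -0.1884, 0.1882]
tool_rot: [[0.999, 0.034, 0.002], [0.034, -0.999, -0.002], [0.002, 0.002, -1.0]]
ft_force: [0.6, 0.4, -1.6]
grip_width: 0.0638
gripper_force: 46.3
```

jog_arm(targets=[[-1,3.3,1,0,0,0],[-2,6.6,2.5,0,0,0],[-3,9.9,4,0,0,0],[-4,12.8,5.5,0,0,0],[-4.4,14.2,6.5,0,0,0],[-4.4,14.6,6.9,0,0,0],[-4.4,14.6,6.9,0,0,0]])

```text
time_s: 11.17
position: [0.4576, -0.3344, 0.1183]
tool_rot: [[0.999, 0.033, -0.002], [0.033, -0.999, 0.001], [-0.002, -0.001, -1.0]]
ft_force: [0.8, -0.2, -1.4]
grip_width: 0.064
gripper_force: 46.2
```

```bash
python3 - <<'E'
from plan import *
im=env.get_image("side");W=cloud(im)
cv2.imwrite("pics/c.png",cv2.resize(im["frame"][180:360,230:450,::-1],None,fx=3,fy=3))
for r in env.regions_of("side","brown_roll")[:2]:
    m=r["pixels"];p=W[m];p=p[~np.isnan(p[:,0])]
    print(r["score"],r["point"],np.percentile(p,[1,3,50,97],axis=0).round(4).tolist())
    # cylinder fit r=32 with free axis
    from scipy.optimize import least_squares
    f=lambda x:(np.linalg.norm(np.cross(p-[x[0],x[1],.1],np.array([x[2],x[3],1])/np.hypot(1,np.hypot(x[2],x[3]))),axis=1)-.032)
    s=least_squares(f,[.459,-.335,0,0],loss="soft_l1",f_scale=.002);print(s.x.round(4),s.cost)
go(([*MAT,.025],DR))
print(env.observe()["tool_rot"].round(3))
E
```

```text
0.92 [271.8, 324.4] [[0.4271, -0.3678, 0.0017], [0.4279, -0.3656, 0.1041], [0.4433, -0.353, 0.1427], [0.4904, -0.3195, 0.1615]]
[ 0.458  -0.3329  0.0349 -0.0444] 0.002795362323228461
0.69 [122.9, 330.0] [[0.4142, -0.333, 0.0021], [0.4208, -0.237, 0.0075], [0.5042, 0.4154, 0.0909], [0.541, 0.4282, 0.3638]]
[ 0.4882  0.3263 -0.2331 -2.4858] 0.023878527161637866
t 11.27 pos [ 0.4585 -0.3333  0.12  ] w 0.0641 F [ 0.4 -0.4 -1.4] grip 46.2
[0.02 0.14 9.5 ] [0. 0. 0.] rows>= 3.0
[[ 0.999  0.035 -0.   ]
 [ 0.035 -0.999 -0.   ]
 [-0.     0.    -1.   ]]
```

View pics/c.png

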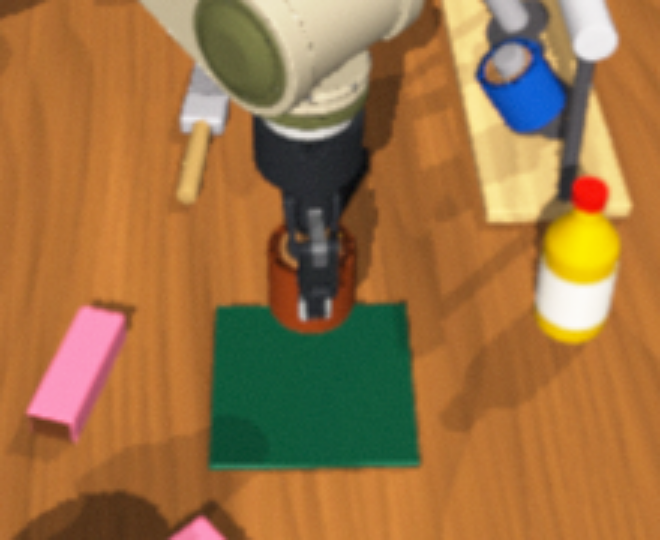

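The roll hangs upright over the mat (310,280 in the crop), bottom about 16 mm below the TCP. Lower to just above the mat, then feel for contact.

jog_arm(targets=[[0,0.1,2,0,0,0],[0,0.1,4.5,0,0,0],[0,0.1,7,0,0,0],[0,0.1,8.5,0,0,0],[0,0.1,9,0,0,0],[0,0.1,9.2,0,0,0],[0,0.1,9.2,0,0,0]])

```text
time_s: 11.85
position: [0.4587, -0.3351, 0.0287]
tool_rot: [[0.999, 0.035, 0.0], [0.035, -0.999, -0.001], [0.0, 0.001, -1.0]]
ft_force: [0.0, -0.1, -1.4]
grip_width: 0.0642
gripper_force: 46.2
```

jog_arm(targets=[[0,0,0.1,0,0,0],[0,0,0.2,0,0,0],[0,0,0.3,0,0,0],[0,0,0.3,0,0,0]])

```text
time_s: 12.18
position: [0.458, -0.3355, 0.0252]
tool_rot: [[0.999, 0.034, -0.0], [0.034, -0.999, -0.001], [-0.0, 0.001, -1.0]]
ft_force: [0.1, 1.1, -1.5]
grip_width: 0.0641
gripper_force: 46.2
```

jog_arm(targets=[[0,0,0.1,0,0,0],[0,0,0.2,0,0,0],[0,0,0.2,0,0,0],[0,0,0.2,0,0,0]])

```text
time_s: 12.52
position: [0.4581, -0.3356, 0.024]
tool_rot: [[0.999, 0.034, -0.0], [0.034, -0.999, -0.001], [-0.0, 0.001, -1.0]]
ft_force: [-3.6, 1.9, 8.6]
grip_width: 0.0645
gripper_force: 47.1
```

Contact (about 10 N). Ease the grip, then open.

jog_arm(targets=[[0,0,0,0,0,0],[0,0,0,0,0,0]], newtons=20)

```text
time_s: 12.68
position: [0.458, -0.3356, 0.024]
tool_rot: [[0.999, 0.034, -0.0], [0.034, -0.999, -0.001], [-0.0, 0.001, -1.0]]
ft_force: [-2.7, 2.6, 8.8]
grip_width: 0.0638
gripper_force: 47.1
```

jog_arm(targets=[[0,0,0,0,0,0],[0,0,0,0,0,0],[0,0,0,0,0,0],[0,0,0,0,0,0],[0,0,0,0,0,0],[0,0,0,0,0,0]], hand=1)

```text
time_s: 13.18
position: [0.458, -0.3354, 0.0227]
tool_rot: [[0.999, 0.034, -0.001], [0.034, -0.999, -0.0], [-0.001, 0.0, -1.0]]
ft_force: [0.4, 0.6, 0.6]
grip_width: 0.0856
gripper_force: 0.0
```

jog_arm(targets=[[0,0,-1,0,0,0],[0,0,-2.5,0,0,0],[0,0,-5,0,0,0],[0,0,-8,0,0,0],[0,0,-12,0,0,0],[0,0,-16,0,0,0],[0,0,-20,0,0,0],[0,0,-20,0,0,0]])

```text
time_s: 13.85
position: [0.4598, -0.337, 0.2317]
tool_rot: [[0.999, 0.034, 0.009], [0.034, -0.999, -0.011], [0.009, 0.012, -1.0]]
ft_force: [-0.2, 0.4, 0.7]
grip_width: 0.0856
gripper_force: 0.0
```

```bash
python3 - <<'E'
from plan import *
im=env.get_image("side");W=cloud(im)
cv2.imwrite("pics/d.png",cv2.resize(im["frame"][60:380,200:480,::-1],None,fx=1.8,fy=1.8))
for c in ("side","top"):
  if c=="top": im=env.get_image(c);W=cloud(im)
  for t in ("brown_roll","offcut","blue_roll","brush","glue","tin"):
    for r in env.regions_of(c,t)[:2]:
        p=W[r["pixels"]]; print(c,t,round(r["score"],2),np.nanpercentile(p,[3,50,97],axis=0).round(3).tolist())
go()
E
```

```text
side brown_roll 0.93 [[0.428, -0.367, 0.005], [0.457, -0.351, 0.051], [0.489, -0.305, 0.067]]
side offcut 0.95 [[0.348, -0.568, 0.001], [0.387, -0.526, 0.027], [0.425, -0.474, 0.03]]
side offcut 0.83 [[0.246, -0.374, 0.002], [0.276, -0.329, 0.027], [0.306, -0.271, 0.031]]
side blue_roll 0.75 [[0.638, -0.103, 0.044], [0.673, -0.094, 0.085], [0.706, -0.053, 0.113]]
side blue_roll 0.75 [[0.636, -0.177, 0.003], [0.695, -0.064, 0.037], [0.757, 0.151, 0.223]]
side brush 0.7 [[0.36, -0.122, 0.005], [0.381, -0.019, 0.017], [0.41, 0.068, 0.022]]
side glue 0.67 [[0.636, -0.177, 0.01], [0.695, -0.07, 0.042], [0.754, 0.141, 0.223]]
side tin 0.74 [[0.618, 0.241, 0.008], [0.649, 0.252, 0.061], [0.683, 0.298, 0.092]]
top brown_roll 0.44 [[0.43, -0.345, 0.06], [0.435, -0.333, 0.066], [0.439, -0.323, 0.072]]
top offcut 0.95 [[0.347, -0.564, 0.015], [0.386, -0.521, 0.027], [0.427, -0.472, 0.035]]
top offcut 0.8 [[0.415, 0.291, 0.024], [0.442, 0.339, 0.033], [0.467, 0.387, 0.039]]
top blue_roll 0.71 [[0.634, -0.098, 0.064], [0.671, -0.069, 0.095], [0.706, -0.042, 0.116]]
top blue_roll 0.46 [[0.415, 0.289, 0.004], [0.441, 0.34, 0.032], [0.469, 0.39, 0.039]]
top brush 0.88 [[0.361, -0.113, 0.01], [0.382, -0.006, 0.018], [0.408, 0.068, 0.025]]
top glue 0.97 [[0.647, -0.306, 0.039], [0.667, -0.277, 0.104], [0.698, -0.256, 0.152]]
top tin 0.63 [[0.615, 0.244, 0.014], [0.645, 0.271, 0.087], [0.679, 0.308, 0.095]]
t 14.55 pos [ 0.4582 -0.3353  0.2226] w 0.0855 F [-0.9 -0.4  0.4] grip 0.0
```

View pics/d.png

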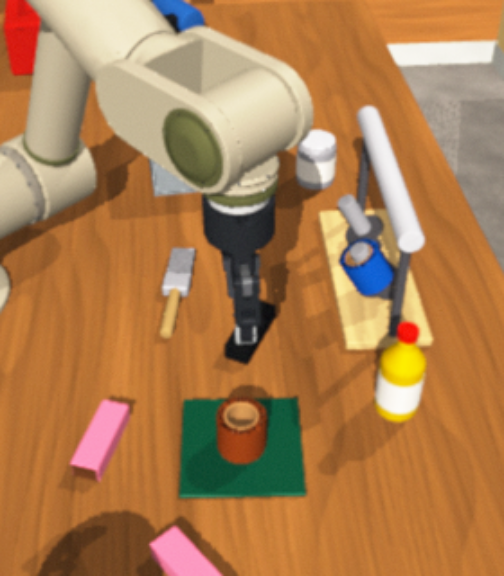

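The roll stands upright in the middle of the mat (242,430 in the crop, top at 0.066 m). The offcut is in the bin, the bystanders haven't moved, and the gripper is free of everything. Handing in.

```bash
python3 -c "
from rig import env
print(env.close_job())"
```

```text
the job is handed in; nothing more can be done
None
```

The wooden offcut is in the grey bin and the red-brown roll stands upright and released in the middle of the mat; the blue roll, brush, glue bottle and tin did not move, and I handed the job in at about 15 s (no verdict was returned).

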